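Find the balance point of a tool boom and mark it

TASK

The tool boom lies across the knife edge of the balancing stand with one end down on the bench. Keeping it resting on the edge and without pressing hard on it, slide it along until it balances level by itself with nothing else touching it; then set the grey marker saddle astride its tube right above the knife edge and press it straight down with about 8 N (15 N in all on the edge, the boom's own weight included, would chip it) so that its scriber marks the balance point, and leave it there with the boom level. Leave the other things on the bench alone.

Things in the scene. Friction and masses are not known exactly. Their poses are not given: they have to be found in the camera images.
- edge (a point): Middle of the top of the balancing stand's knife edge: a level steel ridge 40 mm long (along x) with a 2 mm radius top, 105 mm above the bench. The boom lies across it, along y. Below it are a post 36 mm (x) by 20 mm (y) and a foot 100 (x) by 70 (y) by 10 mm thick. Fixed to the bench.
- boom_mid (a point): Centre of the boom's square aluminium tube, 14 x 14 mm, 320 mm long along y, z up. The fingers span its x. At the start its middle is 50 to 70 mm off the edge towards +y and its +y end is down on the bench (tilt about 0.16 rad). The balance point lies up to 30 mm either side of the tube's middle, unseen and new each time.
- boom: The whole boom, 0.31 to 0.47 kg; origin in the middle of the tube's underside, axes as boom_mid. Its centre of mass lies about 34 mm below the tube's underside, so when nearly balanced it swings to a rest, tilted about 0.03 rad per mm that the balance point is off the edge, low on the side of the balance point. Over 8 mm off, an end touches the bench.
- weight_end (a point): On the tube's underside where the round steel weight hangs (145 mm from the middle, +y): 34 mm across, reaching 70 mm below the tube on a thin stem. Its mass varies unseen.
- clamp_end (a point): On the tube's underside where the black tool clamp hangs (145 mm from the middle, -y): 34 mm (x) by 30 mm (y), reaching 70 mm below the tube on a thin stem. Its mass varies unseen.
- stand: The balancing stand, fixed; origin under the foot, 105 mm straight below edge, same axes.
- saddle_mid (a point): Centre, half-way up, of the marker saddle: a loose grey plastic block, an upside-down U, 30 mm (x) by 18 mm (y), 38 mm tall, 40 g, standing on its legs on the bench. Its slot, 20 mm wide, runs through along y, to sit astride the tube. Grip it across x (30 mm).
- saddle: The same saddle; origin in the middle of its underside. The flat roof of its slot is the steel scriber shoe, set fast somewhere from 8 to 12 mm above the feet, unseen and new each time; it rests on the tube's top, so the saddle's centre comes to stand 7 to 11 mm above the tube's top. Where it meets the tube must be felt; the shoe does not give.
- solder_reel: Bystander: wire reel, red flanges, 64 mm across, 45 mm tall; origin under it. Leave alone.
- wick_reel: Bystander: flat blue reel, 52 mm across, 12 mm tall; origin under it. Leave alone.
- flux_bottle: Bystander: small capped bottle, 40 mm across, 85 mm tall; origin under it. Leave alone.
- driver: Bystander: screwdriver lying down, 170 mm long; origin under it. Leave alone.
- cutters: Bystander: pair of side cutters lying flat, about 130 mm long; origin under it. Leave alone.
- tip_pot: Bystander: open steel pot, 54 mm across, 35 mm tall; origin under it. Leave alone.

How it is judged:
On the way, in this order (a step that is already met when the one before it is completed fails the run):
1. the boom balances level on the knife edge by itself, let go, the saddle not yet on it (angle between boom_mid's own z axis and vertical below 0.08 rad and angular speed of boom below 0.15 rad/s and contact force between boom and stand above 1 N and contact force between the fingers and boom below 0.1 N and x of edge in the frame of boom between -0.015 and 0.015 m and distance between saddle_mid and boom_mid above 0.06 m), for 0.6 s.
2. the saddle, astride the tube above the edge, is pressed down on it with more than 6 N (contact force between saddle and boom above 6 N and angle between boom_mid's own z axis and vertical below 0.12 rad and y of saddle_mid in the frame of edge between -0.006 and 0.006 m and x of saddle_mid in the frame of boom between -0.006 and 0.006 m and z of saddle_mid in the frame of boom between 0.018 and 0.028 m and angle between saddle_mid's own z axis and vertical below 0.2 rad), for 0.1 s.
3. the saddle sits astride the tube above the edge, let go, the boom level (angle between boom_mid's own z axis and vertical below 0.08 rad and angular speed of boom below 0.15 rad/s and contact force between boom and stand above 1 N and contact force between the fingers and boom below 0.1 N and x of edge in the frame of boom between -0.015 and 0.015 m and y of saddle_mid in the frame of edge between -0.006 and 0.006 m and x of saddle_mid in the frame of boom between -0.006 and 0.006 m and z of saddle_mid in the frame of boom between 0.018 and 0.028 m and angle between saddle_mid's own z axis and vertical below 0.2 rad and contact force between the fingers and saddle below 0.1 N and linear speed of saddle below 0.03 m/s), for 0.3 s.
At the end, for the whole second after the job is handed in: The boom rests on the knife edge alone, level within 0.08 rad, still (under 0.15 rad/s); the saddle sits down astride the tube, upright within 0.2 rad, within 6 mm of the knife edge along the tube and of the tube's middle line, at rest; both let go (all of step 3); the robot touches nothing.
It fails at once if the boom is lifted off the edge (its middle more than 15 mm above where it lies when level) (height (world z) of boom_mid above 0.127 m).
It fails at once if the boom has come off the stand (height (world z) of boom_mid below 0.06 m).
It fails at once if more than 15 N between the boom and the knife edge (contact force between boom and stand above 15 N).
It fails at once if a bystander is moved by more than 20 mm (distance of any of solder_reel, wick_reel, flux_bottle, driver, cutters, tip_pot from where it was at the start of the episode above 0.02 m).
It also fails if it takes over 72 s, if anything falls off the work surface, if the arm or the gripper's body presses on something with over 40 N, if the wrist force passes 120 N, or if a joint passes its speed limit or range.

ROBOT

A 6-joint arm with a two-finger parallel gripper is mounted at the origin on the work surface. World frame = base frame: x ahead of the robot, y to its left, z up, the work surface at z = 0. Lengths are in m, angles in rad, forces in N, time in s.
With the tool pointing down it reaches from about 0.25 to 0.775 m from the base axis. Payload 4 kg.
Tool frame: the origin (TCP) lies midway between the tips of the shut fingers; the grasp point (between the pads) lies robot.pinch_z behind it (robot.pinch_z is the distance from the TCP to the grasp point, in m); z points along the fingers, y is the direction in which the jaws open and shut (so a half turn about z gives the same grasp; the last joint's range is limited). The gripper opens to 94 mm and grips with 3 to 60 N. Pads are 16 mm wide; open, the fingers measure 119 mm over their backs; the gripper's body (75 mm by 177 mm) begins 78 mm behind the grasp point.
Start: joints at [-1.371, 0.087, 1.371, -0, 1.684, -0.103], TCP at [0.164, -0.525, 0.206] pointing down, gripper open.
Joint ranges: [-3.1, 3.1], [-0.76, 2.03], [0.27, 2.55], [-1.08, 4.22], [0.17, 2.65], [-2.57, 2.57]. Speed limits (rad/s): [2.79, 2.79, 3.14, 3.14, 3.14, 3.14].

INTERFACE

Orientations are given as [roll, pitch, yaw] about the fixed x, y, z axes, in that order (R = Rz(yaw) Ry(pitch) Rx(roll)).
In Python, from bench import robot gives the robot as it stands.
- The arm moves only by the tool jog_arm, never from a script. Its argument "steps" is a list that holds one entry, the list of rows, each a list of 7 numbers: the shift along the tool's x, y, z in cm, then the turn, a rotation vector about the tool's x, y, z in degrees, then the gripper's target within -1 to 1 (fully open at 1, half-way at 0, shut at -1). A call has 1 to 12 rows; each row shifts and turns the commanded pose from where the row before left it, along the tool's axes as they then stand; what a row does not reach is not made up. A row lasts 1/8 s, in which the tool goes at most 62.5 mm and 10.7 degrees, less where a joint would pass 70% of its speed; a pose out of reach is approached as far as the arm can. A call with a gripper value outside its range is refused whole. The fingers move at their own pace and stop on an object; the grip force is fixed at half the most. Time passes only in rows, so rows that do not move let the fingers close. It gives the time, the measured TCP pose, the force and the opening at its end, in the units of the state.
- robot.get_obs(): the state, without advancing time (a new reading comes with each control period).
- robot.snapshot(name): name is "side" or "top" or "wrist"; returns the picture (400x640x3 uint8, red, green, blue); there is no depth.
- robot.camera_info(name): a dict with "mtx" (3x3 intrinsics, pixels), "R" (3x3) and "t" (3): a world point X has camera coordinates R X + t; the wrist camera has in their place "hand_eye" (4x4, takes a point from camera to tool coordinates, whose origin is the TCP and whose axes are the flange's). Camera axes: x right, y down, z forward; pixel columns grow to the right and rows downward; lengths in m; the calibration is good to about 2 mm. The wrist camera is an equidistant fisheye: a pixel r from the principal point sees the ray r / f radians off the axis. A picture is of the moment at which its call begins: read the wrist's pose just before it. camera_info takes no time and is no camera call.
- robot.close_job(): hands the job in, once; it reports no verdict.
The state is a dict: "time": time; "joint_positions": joint angles; "qvel": joint speeds; "joint_torque": joint torques, N m; "tool_pos": TCP position; "ee_rot": TCP orientation; "wrist_force": force on the tool from outside, world axes, zero at the start; "wrist_torque": the same for the moment, N m; "width": finger opening in m.
Only numpy, scipy, OpenCV 4.12 (cv2) and the standard library are available. Lean on these libraries where they do the work, as an engineer would, in place of code of your own. Each camera call takes 0.05 s, during which the arm holds its last target. There are 200 camera calls.

## Working session

There is one attempt and no reset: what is moved stays moved. The work goes in short steps, Python scripts to look and compute and a tool call to move; the robot and the scene stay as the last step left them, time stands still between calls to the robot, and variables do not carry over. Pictures are saved under pics/ and viewed, about 8 in all and at most 12, crops included, and the job is handed in when it is done.

Besides the shell and the picture viewer there is one more tool, called after ">>>" by a JSON object that holds its "api" and its "payload", one argument or row to a line. jog_arm: Moves the arm, as the interface text tells. Its arguments: {"type":"object","properties":{"steps":{"type":"array"}},"required":["steps"]}

```bash
mkdir -p pics; ls; python3 - <<'E'
from bench import robot
import cv2,numpy as np
o=robot.get_obs();print({k:np.round(v,3) for k,v in o.items()}, robot.pinch_z)
ims=[robot.snapshot(n) for n in("side","top")]
for n,i in zip(("side","top"),ims):
    cv2.imwrite(f"pics/{n}0.png",i[:,:,::-1]);c=robot.camera_info(n);print(n,c)
E
```

```text
pics
{'time': np.float64(0.0), 'joint_positions': array([-1.371,  0.088,  1.372,  0.   ,  1.684, -0.103]), 'qvel': array([-0.001, -0.   ,  0.   ,  0.   ,  0.   , -0.001]), 'joint_torque': array([ 1.0000e-03, -3.4018e+01, -3.0242e+01,  7.2000e-02,  3.3000e-02,
       -0.0000e+00]), 'tool_pos': array([ 0.164, -0.524,  0.204]), 'ee_rot': array([-3.139, -0.   ,  0.303]), 'wrist_force': array([-0.327, -0.513, -0.386]), 'wrist_torque': array([-0.048,  0.021,  0.001]), 'width': np.float64(0.094)} 0.0188
side {'mtx': array([[368.7845323 ,   0.        , 313.44843198],
       [  0.        , 368.7845323 , 198.71162079],
       [  0.        ,   0.        ,   1.        ]]), 'R': array([[-0.99244642, -0.12267104,  0.00138428],
       [-0.06924955,  0.55086465, -0.83171668],
       [ 0.101265  , -0.8255301 , -0.55519857]]), 't': array([0.59524112, 0.12797547, 0.80357413])}
top {'mtx': array([[478.45725429,   0.        , 322.43509488],
       [  0.        , 478.45725429, 198.09915311],
       [  0.        ,   0.        ,   1.        ]]), 'R': array([[-0.0129567 , -0.99991225,  0.00275971],
       [-0.99753551,  0.01273548, -0.06899786],
       [ 0.06895666, -0.00364689, -0.99761299]]), 't': array([-0.01062668,  0.6059357 ,  1.12894944])}
```

View pics/top0.png

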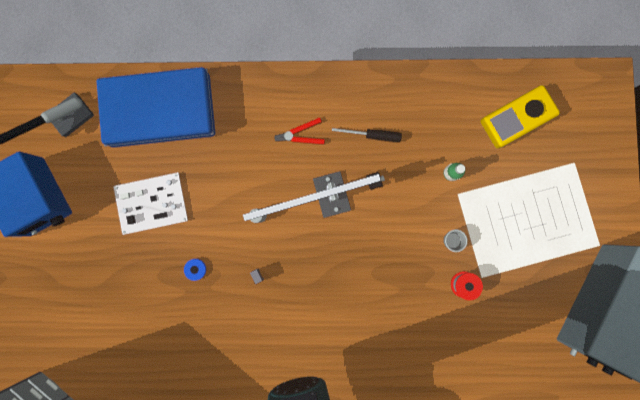

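View pics/side0.png

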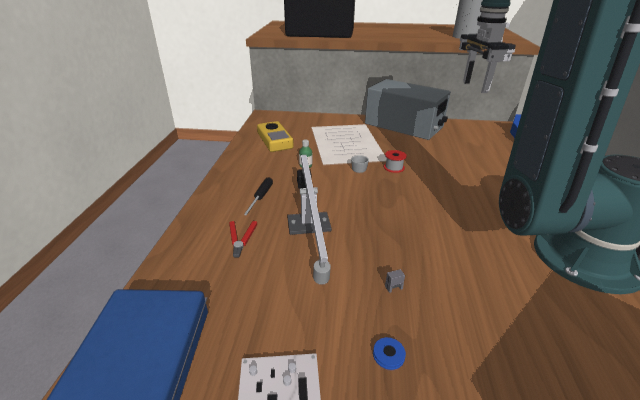

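The top view shows the boom from its weight end at (246,217) to its clamp end at (381,179), the stand foot at about (333,194) and the saddle at about (257,276). The side view agrees, with the weight end down. I'll enlarge the top view for a closer reading.

```bash
python3 - <<'E'
import cv2,numpy as np
i=cv2.imread("pics/top0.png")
a=cv2.resize(i[160:230,236:396],None,fx=5,fy=5,interpolation=cv2.INTER_CUBIC)
b=cv2.resize(i[258:292,240:290],None,fx=7,fy=7,interpolation=cv2.INTER_CUBIC)
s=cv2.imread("pics/side0.png")
c=cv2.resize(s[262:300,376:416],None,fx=6,fy=6,interpolation=cv2.INTER_CUBIC)
o=np.zeros((595,800,3),np.uint8);o[:350]=a;o[352:352+238,:350]=b;o[352:352+228,400:640]=c
cv2.imwrite("pics/crop0.png",o)
E
```

```text
(no output)
```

View pics/crop0.png

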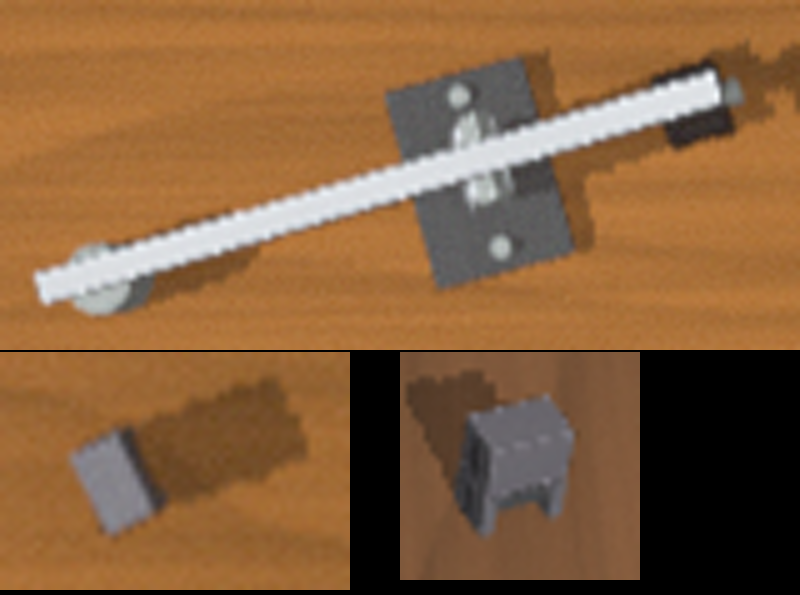

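The crop shows the foot corners at crop pixels (387,94), (520,57), (577,252) and (440,289), the boom ends at (42,289) and (716,86), and the saddle top cleanly visible. The saddle slot runs roughly along the boom direction.

```bash
cat > h.py <<'E'
from bench import robot
import cv2,numpy as np
from scipy.spatial.transform import Rotation as Ro
def px2w(name,uv,z):
    c=robot.camera_info(name);R,t=c["R"],c["t"]
    d=R.T@np.linalg.inv(c["mtx"])@np.array([uv[0],uv[1],1.]);p=-R.T@t
    return p+d*(z-p[2])/d[2]
def w2px(name,X):
    c=robot.camera_info(name);q=c["mtx"]@(c["R"]@np.array(X)+c["t"]);return q[:2]/q[2]
def wpx(uv,z,tp,rot):   # wrist pixel -> world at height z
    c=robot.camera_info("wrist");K=c["mtx"];f=K[0,0]
    d=np.array(uv,float)-K[:2,2];r=np.hypot(*d);th=r/f
    ray=np.r_[np.sin(th)*d/max(r,1e-9),np.cos(th)]
    T=c["hand_eye"];R=Ro.from_euler("xyz",rot).as_matrix()
    o=tp+R@T[:3,3];v=R@T[:3,:3]@ray
    return o+v*(z-o[2])/v[2]
E
python3 - <<'E'
from h import *
A=lambda u,v:((u+.5)/5-.5+236,(v+.5)/5-.5+160)
B=lambda u,v:((u+.5)/7-.5+240,(v-352+.5)/7-.5+258)
F=[px2w("top",A(*p),.01) for p in[(387,94),(520,57),(577,252),(440,289)]]
c=np.mean(F,0);print("foot",c,[np.linalg.norm(F[i]-F[i-1]) for i in range(4)])
v=F[0]-F[3]+F[1]-F[2];print("x axis yaw",np.arctan2(v[1],v[0])); v=F[0]-F[1]+F[3]-F[2];print("y yaw-90",np.arctan2(v[1],v[0])-np.pi/2)
P=px2w("top",A(42,289),.084);M=px2w("top",A(716,86),.135);print("boom ends",P,M,np.linalg.norm(P-M),"yaw",np.arctan2(*(P-M)[[1,0]])-np.pi/2)
u=(P-M)[:2]/np.linalg.norm((P-M)[:2]);print("mid",(P+M)/2, "mid along from edge",((P+M)/2-c)[:2]@u, "lat",u[0]*((P+M)/2-c)[1]-u[1]*((P+M)/2-c)[0])
S=[px2w("top",B(*p),.038) for p in[(70,457),(118,432),(157,511),(112,535)]]
print("sad",np.mean(S,0),[np.linalg.norm(S[i]-S[i-1])for i in range(4)]);v=S[0]-S[3]+S[1]-S[2];print("sad x yaw",np.arctan2(v[1],v[0]))
print(robot.camera_info("wrist"))
E
```

```text
foot [ 0.6158413  -0.04130079  0.01      ] [np.float64(0.09828899603071269), np.float64(0.06726346967190446), np.float64(0.09893134355054695), np.float64(0.06875759468569285)]
x axis yaw 0.25996583896666237
y yaw-90 0.25540366815704263
boom ends [0.55986156 0.15993336 0.084     ] [ 0.64266605 -0.14100528  0.135     ] 0.3162619898788977 yaw 0.2685094712802223
mid [0.6012638  0.00946404 0.1095    ] mid along from edge 0.05281313014745863 lat 0.0005875079424010367
sad [0.42292282 0.13973728 0.038     ] [np.float64(0.029526431335442298), np.float64(0.017995541531973424), np.float64(0.029366874777061416), np.float64(0.016929415113205122)]
sad x yaw 0.47427067607205364
{'mtx': array([[309.70691629,   0.        , 320.3235837 ],
       [  0.        , 309.70691629, 194.71236609],
       [  0.        ,   0.        ,   1.        ]]), 'hand_eye': array([[-3.53829053e-04, -9.65919839e-01, -2.58841147e-01,
         7.46998466e-02],
       [ 9.99999808e-01, -2.09877538e-04, -5.83771585e-04,
         2.61664130e-04],
       [ 5.09551612e-04, -2.58841304e-01,  9.65919727e-01,
        -1.79068135e-01],
       [ 0.00000000e+00,  0.00000000e+00,  0.00000000e+00,
         1.00000000e+00]])}
```

```bash
cat >> h.py <<'E'
def st():
    o=robot.get_obs();print("t %.2f"%o["time"],"tcp",np.round(o["tool_pos"],4),"rot",np.round(o["ee_rot"],3),"F",np.round(o["wrist_force"],2),"T",np.round(o["wrist_torque"],3),"w %.4f"%o["width"]);return o
def plan(p0,R0,p1,R1,n,g):  # commanded pose to pose, constant turn, straight line; rounded rows
    p=np.array(p0,float);R=R0;out=[]
    for k in range(n):
        w=(R.inv()*R1).as_rotvec(degrees=True)/(n-k);d=R.inv().apply((np.array(p1)-p)/(n-k))*100
        d=np.round(d,1 if k<n-1 else 2);w=np.round(w,1);out.append([float(a) for a in [*d,*w,g]]);p=p+R.apply(d/100);R=R*Ro.from_rotvec(w,degrees=True)
    print(out);print("ends",p,R.as_euler("xyz"))
down=lambda yaw:Ro.from_euler("xyz",[np.pi,0,yaw])
E
python3 - <<'E'
from h import *
o=st();e=np.array([.6158,-.0413]);u=np.array([-.259,.966]);t=e+u*.115
plan([.164,-.525,.206],down(.303),[*t,.17],down(1.833),11,0.2)
E
```

```text
t 0.10 tcp [ 0.1639 -0.5245  0.2044] rot [-3.14  -0.     0.303] F [-0.69  0.31 -0.62] T [ 0.062  0.013 -0.018] w 0.0940
[[5.3, -4.0, 0.3, 0.0, 0.0, -8.0, 0.2], [5.8, -3.2, 0.3, -0.0, 0.0, -8.0, 0.2], [6.2, -2.4, 0.3, -0.0, 0.0, -8.0, 0.2], [6.4, -1.5, 0.3, -0.0, 0.0, -8.0, 0.2], [6.6, -0.6, 0.3, -0.0, 0.0, -8.0, 0.2], [6.6, 0.3, 0.3, -0.0, 0.0, -7.9, 0.2], [6.5, 1.2, 0.4, -0.0, 0.0, -8.0, 0.2], [6.3, 2.1, 0.3, -0.0, 0.0, -7.9, 0.2], [6.0, 3.0, 0.4, -0.0, 0.0, -8.0, 0.2], [5.5, 3.7, 0.3, -0.0, 0.0, -7.9, 0.2], [4.89, 4.47, 0.4, -0.0, 0.0, -8.0, 0.2]]
ends [0.5859926  0.06983679 0.17      ] [-3.14159265  0.          1.83365375]
```

```bash
python3 - <<'E'
from h import *
plan([.164,-.525,.206],down(.303),[.586,.0698,.17],down(1.833),15,0.2)
E
```

```text
[[3.9, -2.9, 0.2, 0.0, 0.0, -5.8, 0.2], [4.1, -2.5, 0.2, -0.0, 0.0, -5.8, 0.2], [4.4, -2.1, 0.2, -0.0, 0.0, -5.9, 0.2], [4.6, -1.7, 0.2, -0.0, 0.0, -5.8, 0.2], [4.7, -1.2, 0.3, -0.0, 0.0, -5.9, 0.2], [4.8, -0.7, 0.2, -0.0, 0.0, -5.8, 0.2], [4.9, -0.2, 0.3, -0.0, 0.0, -5.9, 0.2], [4.9, 0.3, 0.2, -0.0, 0.0, -5.8, 0.2], [4.8, 0.8, 0.3, -0.0, 0.0, -5.9, 0.2], [4.7, 1.3, 0.2, -0.0, 0.0, -5.8, 0.2], [4.5, 1.7, 0.3, -0.0, 0.0, -5.9, 0.2], [4.3, 2.2, 0.2, -0.0, 0.0, -5.8, 0.2], [4.1, 2.6, 0.3, -0.0, 0.0, -5.9, 0.2], [3.8, 3.1, 0.2, -0.0, 0.0, -5.8, 0.2], [3.42, 3.41, 0.3, -0.0, 0.0, -5.9, 0.2]]
ends [0.58600426 0.06976557 0.17      ] [3.14159265 0.         1.83365375]
```

>>> {"api": "jog_arm", "payload": {
  "steps": [
    [[3.9,-2.9,0.2,0,0,-5.8,0.2],[4.1,-2.5,0.2,0,0,-5.8,0.2],[4.4,-2.1,0.2,0,0,-5.9,0.2],[4.6,-1.7,0.2,0,0,-5.8,0.2],[4.7,-1.2,0.3,0,0,-5.9,0.2],[4.8,-0.7,0.2,0,0,-5.8,0.2],[4.9,-0.2,0.3,0,0,-5.9,0.2],[4.9,0.3,0.2,0,0,-5.8,0.2],[4.8,0.8,0.3,0,0,-5.9,0.2],[4.7,1.3,0.2,0,0,-5.8,0.2],[4.5,1.7,0.3,0,0,-5.9,0.2],[4.3,2.2,0.2,0,0,-5.8,0.2]]
  ]
}}

```text
time: 1.6
tool_pos: [0.5017, -0.0475, 0.1769]
ee_rot: [-3.141, 0.0, 1.53]
wrist_force: [1.1, -1.0, -0.4]
width: 0.0567
```

>>> {"api": "jog_arm", "payload": {
  "steps": [
    [[4.1,2.6,0.3,0,0,-5.9,0.2],[3.8,3.1,0.2,0,0,-5.8,0.2],[3.42,3.41,0.3,0,0,-5.9,0.2],[0,0,0,0,0,0,0.2],[0,0,0,0,0,0,0.2]]
  ]
}}

```text
time: 2.22
tool_pos: [0.5855, 0.0692, 0.1688]
ee_rot: [-3.14, 0.0, 1.833]
wrist_force: [-0.0, -0.2, 0.4]
width: 0.0563
```

```bash
python3 - <<'E'
from h import *
F=[]
for k in range(3): o=st()
im=robot.snapshot("wrist");cv2.imwrite("pics/w0.png",cv2.resize(im,(800,500),interpolation=cv2.INTER_CUBIC)[:,:,::-1])
E
```

```text
t 2.23 tcp [0.5855 0.0692 0.1688] rot [-3.14   0.     1.833] F [-0.01 -0.17  0.42] T [-0.024 -0.069  0.008] w 0.0563
t 2.23 tcp [0.5855 0.0692 0.1688] rot [-3.14   0.     1.833] F [-0.01 -0.17  0.42] T [-0.024 -0.069  0.008] w 0.0563
t 2.23 tcp [0.5855 0.0692 0.1688] rot [-3.14   0.     1.833] F [-0.01 -0.17  0.42] T [-0.024 -0.069  0.008] w 0.0563
```

View pics/w0.png

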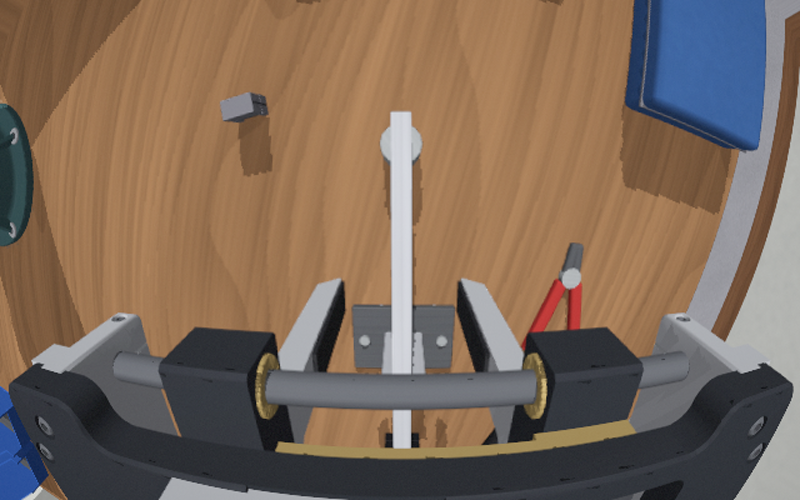

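The wrist view shows the tube midway between the fingers (display column 402), parallel to the tool x, with the foot centred at 403, so the alignment is good. Next I descend and grip.

>>> {"api": "jog_arm", "payload": {
  "steps": [
    [[0,0,3,0,0,0,0.0],[0,0,3,0,0,0,-0.2],[0,0,2.4,0,0,0,-0.4],[0,0,1,0,0,0,-0.4],[0,0,0,0,0,0,-0.4],[0,0,0,0,0,0,-0.4]]
  ]
}}

```text
time: 3.02
tool_pos: [0.587, 0.0693, 0.0771]
ee_rot: [3.139, 0.001, 1.833]
wrist_force: [-0.3, 0.8, 0.1]
width: 0.028
```

```bash
cat >> h.py <<'E'
def ft(n=8):
    a=[]
    for k in range(n): robot.snapshot("wrist");o=robot.get_obs();a.append(np.r_[o["wrist_force"],o["wrist_torque"]])
    a=np.array(a);print("mean",np.round(a.mean(0),3),"sd",np.round(a.std(0),3));return a.mean(0)
E
python3 - <<'E'
from h import *
st();ft();st()
E
```

```text
t 3.02 tcp [0.587  0.0693 0.0771] rot [3.139e+00 1.000e-03 1.833e+00] F [-0.27  0.78  0.1 ] T [-0.057 -0.084 -0.033] w 0.0280
mean [-0.054 -0.197 -0.011 -0.021 -0.108 -0.014] sd [0.473 0.356 0.393 0.025 0.034 0.033]
t 3.42 tcp [0.5863 0.0697 0.0757] rot [3.141 0.    1.834] F [ 0.43 -0.66 -0.46] T [-0.028 -0.103 -0.011] w 0.0283
```

>>> {"api": "jog_arm", "payload": {
  "steps": [
    [[0,0,0.1,0,0,0,-1],[0,0,0,0,0,0,-1],[0,0,0,0,0,0,-1],[0,0,0,0,0,0,-1]]
  ]
}}

```text
time: 3.92
tool_pos: [0.5859, 0.0697, 0.0743]
ee_rot: [-3.141, -0.0, 1.833]
wrist_force: [0.0, -0.0, -0.4]
width: 0.0138
```

```bash
python3 - <<'E'
from h import *
st();ft(4)
E
```

```text
t 3.92 tcp [0.5859 0.0697 0.0743] rot [-3.141 -0.     1.833] F [ 0.02 -0.   -0.41] T [ 0.091 -0.064  0.047] w 0.0138
mean [-0.069 -0.004 -1.044  0.038 -0.045  0.005] sd [0.325 0.33  0.323 0.034 0.035 0.022]
```

>>> {"api": "jog_arm", "payload": {
  "steps": [
    [[-0.3,0,-0.06,0,0,0,-1],[-0.5,0,-0.08,0,0,0,-1],[-0.5,0,-0.08,0,0,0,-1],[-0.5,0,-0.08,0,0,0,-1],[-0.4,0,-0.06,0,0,0,-1],[-0.2,0,-0.04,0,0,0,-1],[0,0,0,0,0,0,-1]]
  ]
}}

```text
time: 5.0
tool_pos: [0.5926, 0.0459, 0.0786]
ee_rot: [3.141, 0.001, 1.833]
wrist_force: [0.2, 0.8, -0.7]
width: 0.0138
```

```bash
python3 - <<'E'
from h import *
st();f=ft(8)-np.r_[0,0,0,-.021,-.108,-.014];o=st()
e=np.array([.6158,-.0413,.105]);bx=np.array([.966,.259,0])
for off in(0,.0188): # moment about edge axis, torque ref at tcp (or grasp)
  r=o["tool_pos"]+[0,0,off]-e; print(off,bx@(f[3:]+np.cross(r,f[:3])), bx@f[3:])
im=robot.snapshot("side");cv2.imwrite("pics/s1.png",cv2.resize(im[140:300,230:390],(640,640),interpolation=cv2.INTER_CUBIC)[:590,:,::-1])
E
```

```text
t 5.00 tcp [0.5926 0.0459 0.0786] rot [3.141e+00 1.000e-03 1.833e+00] F [ 0.22  0.83 -0.66] T [ 0.167 -0.105 -0.018] w 0.0138
mean [ 0.263 -0.128 -0.786 -0.02  -0.109  0.002] sd [0.44  0.788 0.382 0.113 0.048 0.025]
t 5.40 tcp [0.5926 0.046  0.0786] rot [3.141e+00 1.000e-03 1.833e+00] F [ 1.1  -1.79 -0.93] T [-0.163 -0.131  0.011] w 0.0140
0 -0.07534163722052163 0.0006991194043994371
0.0188 -0.07173431844949577 0.0006991194043994371
```

View pics/s1.png

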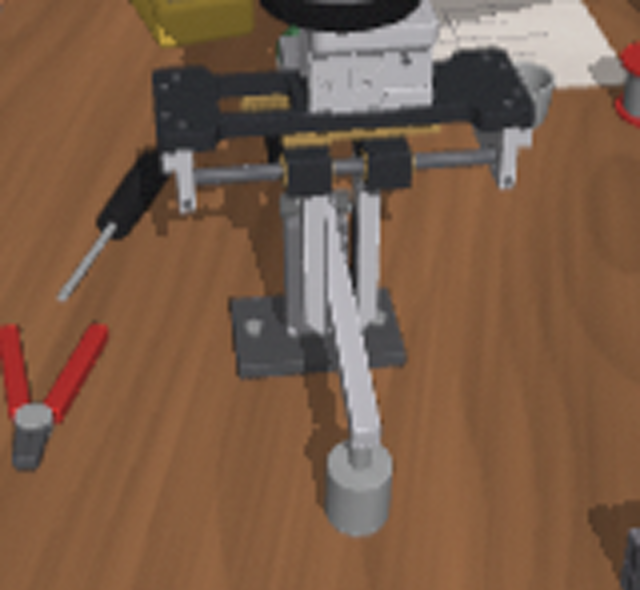

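The side view shows the boom between the fingers, with the weight now near or just off the bench and the tube still lying on the stand. The grip is good. The moment says the balance point is still about 20 mm towards +y, so I slide further.

>>> {"api": "jog_arm", "payload": {
  "steps": [
    [[-0.2,0,-0.03,0,0,0,-1],[-0.4,0,-0.06,0,0,0,-1],[-0.4,0,-0.07,0,0,0,-1],[-0.4,0,-0.07,0,0,0,-1],[-0.2,0,-0.03,0,0,0,-1],[0,0,0,0,0,0,-1],[0,0,0,0,0,0,-1],[0,0,0,0,0,0,-1]]
  ]
}}

```text
time: 6.45
tool_pos: [0.5968, 0.0305, 0.0812]
ee_rot: [3.141, 0.001, 1.833]
wrist_force: [-0.3, 0.6, 1.0]
width: 0.0138
```

```bash
cat >> h.py <<'E'
def mom(n=12):
    f=ft(n)-np.r_[0,0,0,-.021,-.108,-.014];o=st()
    e=np.array([.6158,-.0413,.105]);bx=np.array([.966,.259,0]);r=o["tool_pos"]-e
    print("s %.4f"%(r[:2]@[-.259,.966]),"M",bx@(f[3:]+np.cross(r,f[:3])),"T part", bx@f[3:])
E
python3 - <<'E'
from h import *
mom()
im=robot.snapshot("top");cv2.imwrite("pics/t1.png",im[:,:,::-1])
im=robot.snapshot("side");cv2.imwrite("pics/s2.png",im[:,:,::-1])
E
```

```text
mean [ 0.423 -0.93   0.333 -0.126 -0.133 -0.004] sd [0.426 0.544 0.243 0.107 0.046 0.023]
t 7.05 tcp [0.5967 0.0307 0.0812] rot [3.141e+00 1.000e-03 1.833e+00] F [-0.5  -0.92  0.4 ] T [-0.259 -0.184  0.001] w 0.0137
s 0.0745 M -0.10711548103249077 T part -0.10784597147617542
```

```bash
python3 - <<'E'
from h import *
mom(10)
a=cv2.imread("pics/s2.png")[170:300,270:390];b=cv2.imread("pics/t1.png")[150:240,236:400]
o=np.zeros((600,800,3),np.uint8);o[:520,:480]=cv2.resize(a,None,fx=4,fy=4,interpolation=cv2.INTER_CUBIC)
b=cv2.resize(b[:, :80],None,fx=4,fy=4,interpolation=cv2.INTER_CUBIC);o[:360,480:]=b
cv2.imwrite("pics/c2.png",o)
E
```

```text
mean [ 0.668 -1.462  0.625 -0.27  -0.173 -0.016] sd [0.445 0.554 0.415 0.031 0.028 0.034]
t 7.65 tcp [0.5965 0.0311 0.0811] rot [3.142 0.    1.833] F [ 0.11 -0.89  0.25] T [-0.321 -0.223 -0.03 ] w 0.0138
s 0.0749 M -0.24827490443010145 T part -0.257220629960815
```

View pics/c2.png

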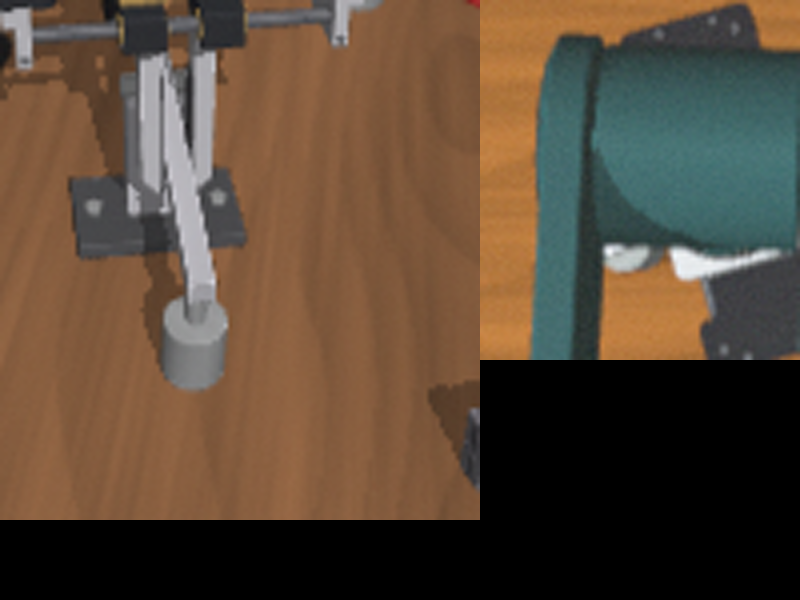

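The image shows the weight clear of the bench and the tube still on the edge at a tilt of about 0.16 rad. The measured torque seems to refer to a point well above the TCP, so edge friction leaks into it. Corrected for that, the balance point is within about 10 mm of the edge. I'll rotate to level about the edge while gripped, then release and read the swing.

>>> {"api": "jog_arm", "payload": {
  "steps": [
    [[0.06,0,-0.2,0,1.5,0,-1],[0.06,0,-0.2,0,1.5,0,-1],[0.07,0,-0.2,0,1.6,0,-1],[0.07,0,-0.2,0,1.6,0,-1],[0.07,0,-0.2,0,1.5,0,-1],[0.06,0,-0.2,0,1.5,0,-1],[0,0,0,0,0,0,-1],[0,0,0,0,0,0,-1]]
  ]
}}

```text
time: 8.65
tool_pos: [0.5958, 0.0335, 0.0932]
ee_rot: [-3.142, -0.159, 1.833]
wrist_force: [1.1, 1.8, 0.4]
width: 0.0138
```

```bash
cat >> h.py <<'E'
def mom2(n=10):
    f=ft(n)-np.r_[0,0,0,-.021,-.108,-.014];o=st();e=np.array([.6158,-.0413,.105]);bx=np.array([.966,.259,0])
    R=Ro.from_euler("xyz",o["ee_rot"]).as_matrix()
    for h in(0,.17,.2,.25):
        r=o["tool_pos"]-h*R[:,2]-e;print(h,"M %.3f"%(bx@(f[3:]+np.cross(r,f[:3]))))
    print("s",(o["tool_pos"]-e)@[-.259,.966,0],"Fax",f[:3]@[-.259,.966,0],"T",bx@f[3:])
E
python3 - <<'E'
from h import *
mom2()
E
```

```text
mean [ 0.45  -0.998  0.315 -0.24  -0.165  0.007] sd [0.481 0.777 0.455 0.092 0.033 0.018]
t 9.15 tcp [0.5958 0.0336 0.0933] rot [ 3.142 -0.16   1.833] F [ 0.47 -2.42  0.84] T [-0.377 -0.237  0.008] w 0.0140
0 M -0.215
0.17 M -0.042
0.2 M -0.012
0.25 M 0.039
s 0.07750900769385789 Fax -1.080521650650332 T -0.2268581453758554
```

>>> {"api": "jog_arm", "payload": {
  "steps": [
    [[0,0,0,0,0,0,-0.4],[0,0,0,0,0,0,-0.4],[0,0,0,0,0,0,-0.4],[0,0,0,0,0,0,-0.4]]
  ]
}}

```text
time: 9.65
tool_pos: [0.5957, 0.0341, 0.0933]
ee_rot: [-3.142, -0.161, 1.834]
wrist_force: [0.4, 1.5, -0.1]
width: 0.0282
```

```bash
python3 - <<'E'
from h import *
ims=[]
for k in range(24):
    i=robot.snapshot("side");ims.append(i)
    if k==0: c0=i
st();np.save("pics/seq.npy",np.array(ims)[:,170:310,270:390])
t=[cv2.resize(ims[k][170:290,290:370],None,fx=3.3,fy=3.3,interpolation=cv2.INTER_CUBIC) for k in(0,12,23)]
cv2.imwrite("pics/q1.png",np.hstack(t)[:,:,::-1])
E
```

```text
t 10.85 tcp [0.5957 0.034  0.0933] rot [-3.142 -0.16   1.833] F [-0.1   0.29  0.2 ] T [-0.065 -0.127  0.028] w 0.0280
```

View pics/q1.png

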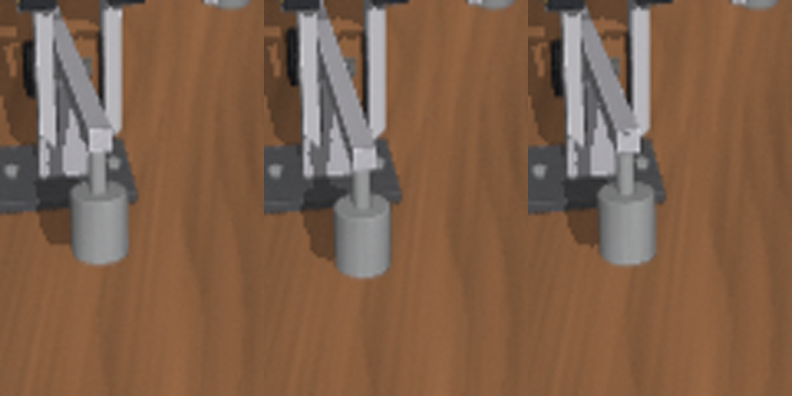

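It swings freely without touching the bench: the weight bottom goes 263 → 276 → 263 display rows, so it is near balance. I'll track the weight to get the mean tilt.

```bash
python3 - <<'E'
from h import *
S=np.load("pics/seq.npy")[:,:,:,1].astype(np.float32)   # offset rows170, cols270
T=S[0][52:86,36:66] # around the weight lower part
ys=[]
for s in S:
    m=cv2.matchTemplate(s,T,cv2.TM_CCOEFF_NORMED);_,v,_,(x,y)=cv2.minMaxLoc(m)
    c=m[y-1:y+2,x];dy=(c[0]-c[2])/(2*(c[0]-2*c[1]+c[2]));ys.append(y+dy-52)
print(np.round(ys,2))
# model: weight bottom centre pixel vs tilt (low +y positive); mid offset a from edge
e=np.array([.6158,-.0413,.105]);u=np.array([-.259,.966,0]);z=np.array([0,0,1.])
def pt(a,th,s,h): U=u*np.cos(th)-z*np.sin(th);Z=z*np.cos(th)+u*np.sin(th);return e+U*(a+s)+Z*h
for a in(.01,.013,.016):
  for th in(-.1,0,.1,.2): print(a,th,w2px("side",pt(a,th,.145,-.07)),"endtop",w2px("side",pt(a,th,.16,.014)),w2px("side",pt(a,th,.16,.0)))
E
```

```text
[0.   0.35 0.78 1.54 2.74 3.2  3.78 4.02 4.13 4.17 4.11 4.02 3.84 3.46
 3.07 2.73 1.77 1.23 0.81 0.58 0.39 0.26 0.17 0.13]
0.01 -0.1 [319.21928888 253.0991063 ] endtop [320.21171475 221.18324225] [320.24025604 227.5445829 ]
0.01 0 [318.680318   256.86685002] endtop [320.29130017 229.06688181] [320.20531651 234.85022106]
0.01 0.1 [318.05284116 259.73788818] endtop [320.23107525 236.27207168] [320.03610226 241.40734912]
0.01 0.2 [317.34989686 261.72606086] endtop [320.03727176 242.71056055] [319.74083098 247.1465876 ]
0.013 -0.1 [319.44717431 253.9905249 ] endtop [320.46094752 222.0207369 ] [320.48722084 228.39828016]
0.013 0 [318.90179279 257.8692831 ] endtop [320.53742727 230.05548895] [320.44840376 235.84827684]
0.013 0.1 [318.26568401 260.83178848] endtop [320.47072185 237.39032309] [320.27211793 242.52818878]
0.013 0.2 [317.55225883 262.89229555] endtop [320.2674239 243.9355215] [319.96696129 248.3675791 ]
0.016 -0.1 [319.67669023 254.88832147] endtop [320.71210126 222.86468662] [320.73607092 229.25849439]
0.016 0 [319.12473094 258.87833955] endtop [320.78531984 231.0511874 ] [320.69321523 236.85341185]
0.016 0.1 [318.47980562 261.93226093] endtop [320.7119418  238.51591611] [320.50966364 243.65629458]
0.016 0.2 [317.75570702 264.06479029] endtop [320.49893323 245.16770591] [320.19440668 249.59567143]
```

```bash
cat >> h.py <<'E'
from scipy.optimize import least_squares
E0=np.array([.6158,-.0413,.105]);U0=np.array([-.259,.966,0]);Z0=np.array([0,0,1.]);X0=np.array([.966,.259,0])
def pt(a,th,s,h,x=0): U=U0*np.cos(th)-Z0*np.sin(th);Z=Z0*np.cos(th)+U0*np.sin(th);return E0+U*(a+s)+Z*h+X0*x
def fit(top,bot): # rows of end-face top edge, weight's lower rim
    def f(p):
        rim=max(w2px("side",pt(p[0],p[1],.145+.017*np.cos(q),-.07,.017*np.sin(q)))[1] for q in np.linspace(0,6.28,40))
        return [w2px("side",pt(p[0],p[1],.16,.014))[1]-top,rim-bot]
    return least_squares(f,[.01,0]).x
E
python3 - <<'E'
from h import *
r=lambda d:170+(d+.5)/3.3-.5
for t,b in((129,263),(149,276),(129,263)): print(fit(r(t),r(b)))
def rim(a,th): return max(w2px("side",pt(a,th,.145+.017*np.cos(q),-.07,.017*np.sin(q)))[1] for q in np.linspace(0,6.28,40))
print("initial check: tilt .163 a .053:",w2px("side",pt(.053,.163,.16,.014)),rim(.053,.163))
E
```

```text
[ 0.00258754 -0.22842242]
[ 0.00188296 -0.15256448]Traceback (most recent call last):
  File "<stdin>", line 3, in <module>
  File "h.py", line 47, in fit
    return least_squares(f,[.01,0]).x
           ~~~~~~~~~~~~~^^^^^^^^^^^
    return func(*args, **kwargs)
    result = trf(vector_fun.fun, vector_fun.jac, x0, f0, J0, lb, ub, ftol, xtol,
                 gtol, max_nfev, x_scale, loss_function, tr_solver,
                 tr_options.copy(), verbose, callback=callback_wrapped)
    return trf_no_bounds(
        fun, jac, x0, f0, J0, ftol, xtol, gtol, max_nfev, x_scale,
        loss_function, tr_solver, tr_options, verbose, callback=callback)
    f_new = fun(x_new)
    self._update_fun()
    ~~~~~~~~~~~~~~~~^^
    self.f = self.fun_wrapped(xp_copy(self.x))
             ~~~~~~~~~~~~~~~~^^^^^^^^^^^^^^^^^
    return np.atleast_1d(self.fun(x))
                         ~~~~~~~~^^^
    return self.f(x, *self.args, **self.kwargs)
           ~~~~~~^^^^^^^^^^^^^^^^^^^^^^^^^^^^^^
  File "h.py", line 45, in f
    rim=max(w2px("side",pt(p[0],p[1],.145+.017*np.cos(q),-.07,.017*np.sin(q)))[1] for q in np.linspace(0,6.28,40))
  File "h.py", line 45, in <genexpr>
    rim=max(w2px("side",pt(p[0],p[1],.145+.017*np.cos(q),-.07,.017*np.sin(q)))[1] for q in np.linspace(0,6.28,40))
            ~~~~^^^^^^^^^^^^^^^^^^^^^^^^^^^^^^^^^^^^^^^^^^^^^^^^^^^^^^^^^^^^^^
  File "h.py", line 9, in w2px
    c=robot.camera_info(name);q=c["mtx"]@(c["R"]@np.array(X)+c["t"]);return q[:2]/q[2]
ValueError: time passes only in moves, steps and waits
```

>>> {"api": "jog_arm", "payload": {
  "steps": [
    [[0,0,-0.7,0,0,0,-0.4],[0,0,-0.7,0,0,0,-0.4],[0,0,0,0,0,0,-0.4],[0,0,0,0,0,0,-1],[0,0,0,0,0,0,-1],[0,0,0,0,0,0,-1]]
  ]
}}

```text
time: 11.6
tool_pos: [0.5962, 0.0318, 0.1069]
ee_rot: [-3.141, -0.16, 1.833]
wrist_force: [-0.3, -0.6, -0.3]
width: 0.0137
```

```bash
sed -i 's/^def px2w/_c={}\ndef cam(n):\n    if n not in _c: _c[n]=robot.camera_info(n)\n    return _c[n]\ndef px2w/; s/robot.camera_info(name)/cam(name)/; s/robot.camera_info("wrist")/cam("wrist")/' h.py; python3 - <<'E'
from h import *
st();i=robot.snapshot("side")[:,:,1].astype(np.float32);np.save("pics/g1.npy",i)
S=np.load("pics/seq.npy")[:,:,:,1].astype(np.float32);T=S[0][52:86,36:66]
m=cv2.matchTemplate(i[170:310,270:390],T,cv2.TM_CCOEFF_NORMED);print(cv2.minMaxLoc(m))
mom2(3)
E
```

```text
t 11.60 tcp [0.5962 0.0318 0.1069] rot [-3.141 -0.16   1.833] F [-0.34 -0.63 -0.31] T [-0.103 -0.152  0.01 ] w 0.0137
(-0.6572085618972778, 0.955193281173706, (40, 95), (36, 53))
mean [ 0.657 -0.417 -0.242 -0.148 -0.175  0.006] sd [0.434 0.511 0.293 0.017 0.023 0.011]
t 11.80 tcp [0.5963 0.0318 0.107 ] rot [-3.141 -0.16   1.833] F [ 0.37 -0.23 -0.24] T [-0.171 -0.204  0.005] w 0.0138
0 M -0.157
0.17 M -0.054
0.2 M -0.036
0.25 M -0.006
s 0.07568719525068633 Fax -0.5734006790025655 T -0.13999406734540865
```

>>> {"api": "jog_arm", "payload": {
  "steps": [
    [[0.2,0,0,0,0,0,-1],[0.3,0,0,0,0,0,-1],[0.1,0,0,0,0,0,-1],[-0.02,0,0.2,0,-1.4,0,-1],[-0.02,0,0.2,0,-1.4,0,-1],[-0.02,0,0.2,0,-1.5,0,-1],[-0.02,0,0.2,0,-1.5,0,-1],[-0.02,0,0.2,0,-1.4,0,-1],[-0.02,0,0.2,0,-1.4,0,-1],[-0.02,0,0.2,0,-1.4,0,-1],[-0.02,0,0.2,0,-1.4,0,-1],[0,0,0,0,0,0,-1]]
  ]
}}

```text
time: 13.3
tool_pos: [0.5947, 0.0379, 0.0919]
ee_rot: [-3.141, 0.038, 1.834]
wrist_force: [0.8, -0.5, 1.0]
width: 0.0134
```

```bash
python3 - <<'E'
from h import *
mom2(3)
E
```

```text
mean [-0.786 -0.021  0.271  0.022  0.004 -0.031] sd [0.565 0.573 0.272 0.088 0.017 0.017]
t 13.45 tcp [0.5947 0.0378 0.0921] rot [-3.142  0.037  1.834] F [-1.57  0.18  0.64] T [ 0.137  0.012 -0.007] w 0.0138
0 M 0.095
0.17 M 0.066
0.2 M 0.060
0.25 M 0.052
s 0.08190326288016447 Fax 0.18357615106859537 T 0.07049385424772697
```

>>> {"api": "jog_arm", "payload": {
  "steps": [
    [[0,0,0,0,0,0,-1],[0,0,0,0,0,0,-1],[0,0,0,0,0,0,-0.4],[0,0,0,0,0,0,-0.4],[0,0,0,0,0,0,-0.4],[0,0,0,0,0,0,-0.4]]
  ]
}}

```text
time: 14.2
tool_pos: [0.5949, 0.037, 0.092]
ee_rot: [3.142, 0.039, 1.833]
wrist_force: [-0.4, -0.0, -0.4]
width: 0.0282
```

```bash
cat >> h.py <<'E'
def seq(n,nm,T=None):
    S=[]
    for k in range(n): S.append(robot.snapshot("side")[170:310,270:390])
    S=np.array(S);np.save("pics/"+nm,S);G=S[:,:,:,1].astype(np.float32)
    T=np.load("pics/seq.npy")[0,:,:,1].astype(np.float32)[52:86,36:66]
    ys=[]
    for s in G:
        m=cv2.matchTemplate(s,T,cv2.TM_CCOEFF_NORMED);_,v,_,(x,y)=cv2.minMaxLoc(m)
        c=m[y-1:y+2,x];ys.append(y-52+(c[0]-c[2])/(2*(c[0]-2*c[1]+c[2])))
    ys=np.array(ys);print("weight rows",np.round(ys[::2],1),"conf",v);return S,ys
E
python3 - <<'E'
from h import *
S,ys=seq(30,"seq2.npy");st()
a,b=np.argmin(ys),np.argmax(ys);print(a,b)
t=[cv2.resize(S[k][:120,20:100],None,fx=4.9,fy=4.9,interpolation=cv2.INTER_CUBIC) for k in(a,b)]
cv2.imwrite("pics/q2.png",np.hstack(t)[:,:,::-1])
E
```

```text
weight rows [14.1 14.1 14.1 14.1 14.1 14.1 14.1 14.1 14.1 14.1 14.1 14.1 14.1 14.2
 14.1] conf 0.8852934837341309
t 15.70 tcp [0.5949 0.0372 0.092 ] rot [-3.142  0.038  1.833] F [-0.06  0.48  1.32] T [-0.017 -0.14  -0.006] w 0.0283
7 21
```

View pics/q2.png

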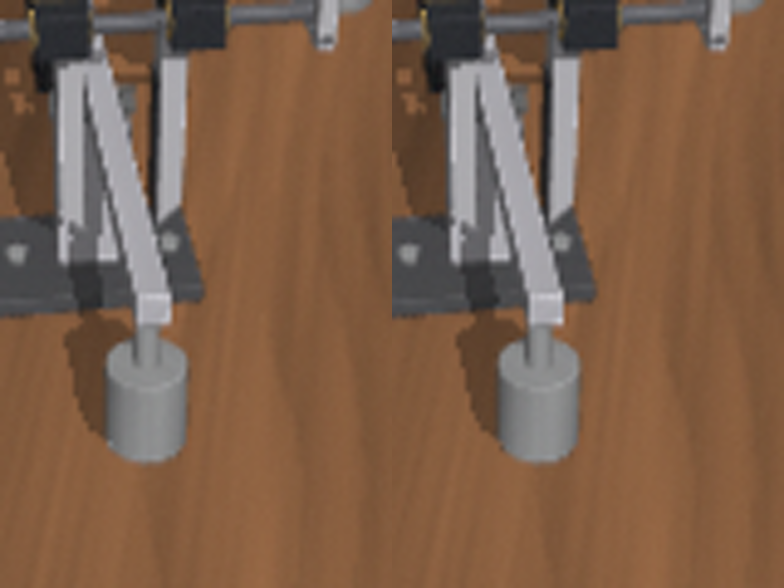

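```bash
python3 - <<'E'
from h import *
r=lambda d,s:170+(d+.5)/s-.5
print(fit(r(293,4.9),r(461,4.9)),fit(r(129,3.3),r(263,3.3)))
S=np.load("pics/seq2.npy")[0];print(np.round(robot.get_obs()["joint_positions"],2))
# edges of tube end column profile
g=S[:,:,1].astype(int);print(g[50:98,50].tolist())
E
```

```text
[ 0.01470957 -0.01561812] [ 0.00258754 -0.22842242]
[-0.01  0.23  1.43 -0.04  1.47 -0.27]
[164, 166, 165, 165, 164, 165, 165, 164, 165, 165, 195, 177, 168, 170, 169, 167, 133, 141, 144, 144, 144, 144, 144, 143, 144, 142, 143, 143, 141, 151, 143, 138, 140, 140, 141, 141, 141, 141, 140, 141, 141, 142, 142, 143, 107, 89, 90, 91]
```

The boom is motionless with no sway and its fitted tilt is about −0.02 rad: end-face top at display row 293 and weight rim at row 461. Step 1 looks met. Now I retreat upward and go to the saddle.

```bash
python3 - <<'E'
from h import *
R0=Ro.from_euler("xyz",[np.pi,.038,1.833])
p=np.array([.5949,.0372,.092])+R0.apply([0,0,-.11]);print(p)
plan(p,R0,[.423,.140,.14],down(2.045),7,-0.1)
E
```

```text
[0.59381676 0.04123616 0.20192059]
[[2.0, -2.0, 0.8, -0.0, 0.3, -1.7, -0.1], [2.1, -1.9, 0.8, -0.0, 0.3, -1.7, -0.1], [2.1, -1.9, 0.8, -0.0, 0.3, -1.7, -0.1], [2.2, -1.8, 0.9, -0.1, 0.3, -1.8, -0.1], [2.2, -1.7, 0.8, -0.0, 0.3, -1.7, -0.1], [2.3, -1.7, 0.9, -0.1, 0.3, -1.8, -0.1], [2.37, -1.59, 0.88, -0.0, 0.4, -1.7, -0.1]]
ends [0.42297489 0.14001739 0.14001281] [-3.14100586e+00 -7.02261537e-04  2.04418257e+00]
```

>>> {"api": "jog_arm", "payload": {
  "steps": [
    [[0,0,-0.5,0,0,0,-0.4],[0,0,-1.5,0,0,0,-0.4],[0,0,-2,0,0,0,-0.4],[0,0,-3.5,0,0,0,-0.4],[0,0,-3.5,0,0,0,-0.4]]
  ]
}}

```text
time: 16.32
tool_pos: [0.5938, 0.0413, 0.2042]
ee_rot: [3.14, 0.039, 1.833]
wrist_force: [-0.3, 0.5, 0.1]
width: 0.0283
```

>>> {"api": "jog_arm", "payload": {
  "steps": [
    [[2.0,-2.0,0.8,0,0.3,-1.7,-0.1],[2.1,-1.9,0.8,0,0.3,-1.7,-0.1],[2.1,-1.9,0.8,0,0.3,-1.7,-0.1],[2.2,-1.8,0.9,-0.1,0.3,-1.8,-0.1],[2.2,-1.7,0.8,0,0.3,-1.7,-0.1],[2.3,-1.7,0.9,-0.1,0.3,-1.8,-0.1],[2.37,-1.59,0.88,0,0.4,-1.7,-0.1],[0,0,0,0,0,0,-0.1],[0,0,0,0,0,0,-0.1]]
  ]
}}

```text
time: 17.45
tool_pos: [0.424, 0.1398, 0.1413]
ee_rot: [3.14, 0.001, 2.044]
wrist_force: [0.3, 0.3, -0.3]
width: 0.0422
```

```bash
python3 - <<'E'
from h import *
o=st();im=robot.snapshot("wrist");top=robot.snapshot("top");S,ys=seq(2,"seq3.npy")
cv2.imwrite("pics/w1raw.png",im[:,:,::-1])
a=cv2.resize(im[200:300,260:380],None,fx=4,fy=4,interpolation=cv2.INTER_CUBIC)
b=cv2.resize(S[0][:100,20:100],None,fx=4,fy=4,interpolation=cv2.INTER_CUBIC)
cv2.imwrite("pics/c3.png",np.hstack([a,b])[:,:,::-1]);cv2.imwrite("pics/top3.png",top[:,:,::-1])
print([px2w("side",(320,200),0)], )
E
```

```text
t 17.45 tcp [0.424  0.1398 0.1413] rot [3.140e+00 1.000e-03 2.044e+00] F [ 0.3   0.26 -0.27] T [-0.029 -0.081  0.008] w 0.0422
weight rows [14.1] conf 0.8862626552581787
[array([ 0.60068065, -0.15053533,  0.        ])]
```

View pics/c3.png

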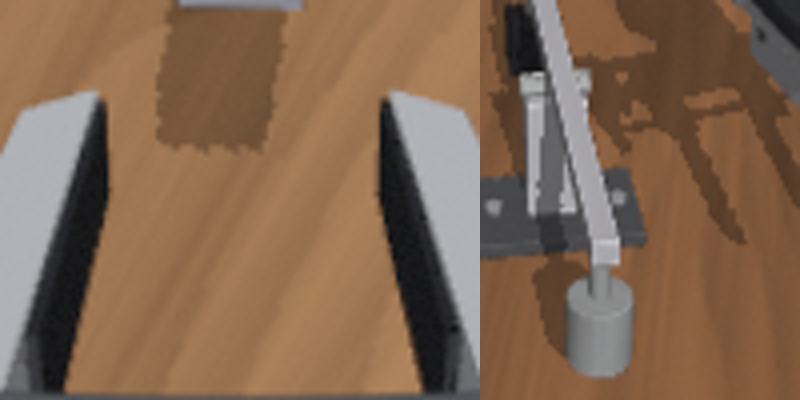

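The boom stays balanced alone (weight row unchanged at 14.1). The saddle lies just above this crop, so I'll show it together with a clear top view of the boom and stand.

```bash
python3 - <<'E'
import cv2,numpy as np
w=cv2.imread("pics/w1raw.png");t=cv2.imread("pics/top3.png")
o=np.zeros((600,800,3),np.uint8)
o[:360]=cv2.resize(t[158:230,240:400],None,fx=5,fy=5,interpolation=cv2.INTER_CUBIC)
o[362:362+234,:420]=cv2.resize(w[167:206,285:355],None,fx=6,fy=6,interpolation=cv2.INTER_CUBIC)
cv2.imwrite("pics/c4.png",o)
E
```

```text
(no output)
```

View pics/c4.png

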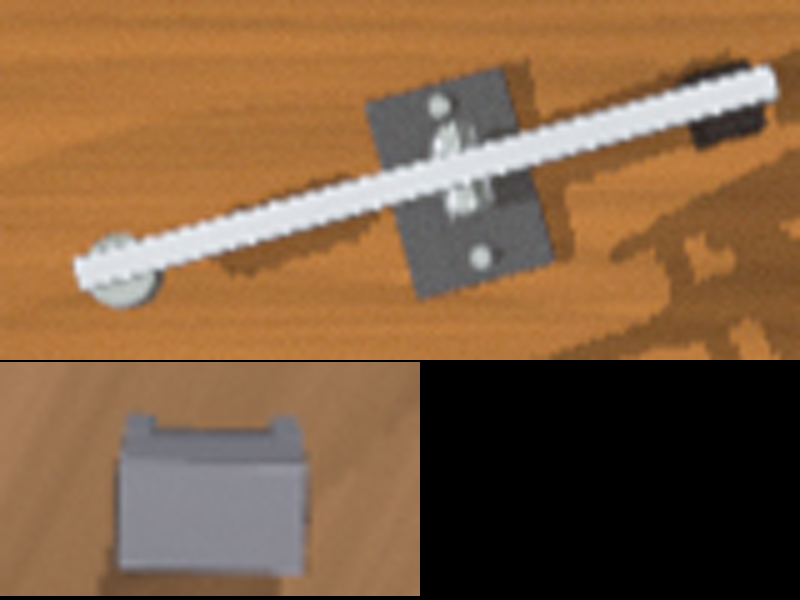

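The saddle top face is at (121,459), (304,460), (304,575), (119,571), the boom ends are at (78,275) and (773,83), and the foot corners are at (366,102), (500,66), (553,262) and (417,298).

```bash
python3 - <<'E'
from h import *
A=lambda u,v:((u+.5)/5-.5+240,(v+.5)/5-.5+158)
W=lambda u,v:((u+.5)/6-.5+285,(v-362+.5)/6-.5+167)
o=st()
S=[wpx(W(*p),.038,o["tool_pos"],o["ee_rot"]) for p in[(121,459),(304,460),(304,575),(119,571)]]
c=np.mean(S,0);v=S[1]-S[0]+S[2]-S[3];print("saddle",c,[round(np.linalg.norm(S[i]-S[i-1]),4) for i in range(4)],"x yaw",np.arctan2(v[1],v[0]))
F=[px2w("top",A(*p),.01) for p in[(366,102),(500,66),(553,262),(417,298)]];f=np.mean(F,0);print("foot",f)
P=px2w("top",A(78,275),.119);M=px2w("top",A(773,83),.119);print("boom",P,M,np.linalg.norm(P-M),"yaw",np.arctan2(*(P-M)[[1,0]])-np.pi/2)
u=(P-M)/np.linalg.norm(P-M);m=(P+M)/2;print("mid",m,"along",(m-f)[:2]@u[:2],"lat(+x)",(m-f)[:2]@[u[1],-u[0]])
k=f[:2]+u[:2]*0; lat=(m-f)[:2]@[u[1],-u[0]];print("tube axis at edge",f[:2]+lat*np.array([u[1],-u[0]]))
E
```

```text
t 17.65 tcp [0.4238 0.1396 0.1405] rot [3.142 0.    2.044] F [-0.56 -1.22  0.26] T [-0.025 -0.062 -0.013] w 0.0423
saddle [0.4221231  0.14094751 0.038     ] [np.float64(0.0181), np.float64(0.0284), np.float64(0.0186), np.float64(0.0292)] x yaw 0.45814664280454176
foot [ 0.6163418  -0.04033801  0.01      ]
boom [0.56898721 0.1297508  0.119     ] [ 0.64980328 -0.17707812  0.119     ] 0.31729359746301405 yaw 0.25754198569938413
mid [ 0.60939524 -0.02366366  0.119     ] along 0.017893734721861374 lat(+x) -0.0024704185420327983
tube axis at edge [ 0.61395286 -0.04096724]
```

>>> {"api": "jog_arm", "payload": {
  "steps": [
    [[0.17,-0.09,4,0,0,0.5,-0.1],[0,0,4,0,0,0,-0.1],[0,0,3,0,0,0,-0.1],[0,0,1.5,0,0,0,-0.1],[0,0,0.8,0,0,0,-0.1],[0,0,0,0,0,0,-0.1],[0,0,0,0,0,0,-0.1],[0,0,0,0,0,0,-1],[0,0,0,0,0,0,-1],[0,0,0,0,0,0,-1],[0,0,0,0,0,0,-1]]
  ]
}}

```text
time: 19.02
tool_pos: [0.4218, 0.1412, 0.0077]
ee_rot: [3.141, 0.0, 2.036]
wrist_force: [0.7, 0.8, 3.8]
width: 0.0298
```

```bash
python3 - <<'E'
from h import *
o=st()
p=o["tool_pos"]+[0,0,.19]
plan(p,down(2.035),[.6028,.0078,.197],down(1.829),6,-1)
E
```

```text
t 19.02 tcp [0.4218 0.1412 0.0077] rot [3.141 0.    2.036] F [0.69 0.76 3.78] T [-0.037 -0.07  -0.058] w 0.0298
[[-3.3, 1.7, 0.0, -0.0, -0.0, 2.0, -1.0], [-3.3, 1.8, 0.0, -0.0, -0.0, 2.0, -1.0], [-3.2, 1.9, 0.0, -0.0, -0.0, 2.0, -1.0], [-3.2, 2.1, 0.0, -0.0, -0.0, 1.9, -1.0], [-3.1, 2.1, 0.0, -0.0, -0.0, 2.0, -1.0], [-2.93, 2.28, 0.07, -0.0, -0.0, 1.9, -1.0]]
ends [0.60276042 0.00782725 0.19703893] [3.14159265 0.         1.82905115]
```

```bash
python3 - <<'E'
from h import *
plan([.4218,.1412,.1677],down(2.036),[.6308,-.0991,.1677],down(1.829),8,-1)
E
```

```text
[[-3.9, 1.0, 0.0, 0.0, -0.0, 1.5, -1.0], [-3.8, 1.1, 0.0, -0.0, -0.0, 1.5, -1.0], [-3.8, 1.2, 0.0, -0.0, -0.0, 1.5, -1.0], [-3.8, 1.3, 0.0, -0.0, -0.0, 1.5, -1.0], [-3.7, 1.4, 0.0, -0.0, -0.0, 1.5, -1.0], [-3.7, 1.5, 0.0, -0.0, -0.0, 1.5, -1.0], [-3.6, 1.5, 0.0, -0.0, -0.0, 1.4, -1.0], [-3.66, 1.66, 0.0, -0.0, -0.0, 1.5, -1.0]]
ends [ 0.63080286 -0.09913506  0.1677    ] [3.14159265 0.         1.82830582]
```

>>> {"api": "jog_arm", "payload": {
  "steps": [
    [[0,0,-1,0,0,0,-1],[0,0,-5,0,0,0,-1],[0,0,-5,0,0,0,-1],[0,0,-5,0,0,0,-1]]
  ]
}}

```text
time: 19.52
tool_pos: [0.4207, 0.1409, 0.1684]
ee_rot: [-3.14, -0.0, 2.036]
wrist_force: [0.1, 0.0, -0.9]
width: 0.0296
```

>>> {"api": "jog_arm", "payload": {
  "steps": [
    [[-3.9,1.0,0,0,0,1.5,-1],[-3.8,1.1,0,0,0,1.5,-1],[-3.8,1.2,0,0,0,1.5,-1],[-3.8,1.3,0,0,0,1.5,-1],[-3.7,1.4,0,0,0,1.5,-1],[-3.7,1.5,0,0,0,1.5,-1],[-3.6,1.5,0,0,0,1.4,-1],[-3.66,1.66,0,0,0,1.5,-1],[0,0,0,0,0,0,-1],[0,0,0,0,0,0,-1]]
  ]
}}

```text
time: 20.78
tool_pos: [0.6297, -0.0989, 0.1664]
ee_rot: [-3.14, -0.001, 1.828]
wrist_force: [-0.3, 0.4, -0.2]
width: 0.0298
```

```bash
python3 - <<'E'
from h import *
o=st();im=robot.snapshot("wrist");st();S,ys=seq(2,"seq4.npy")
cv2.imwrite("pics/w2raw.png",im[:,:,::-1])
cv2.imwrite("pics/w2.png",cv2.resize(im[60:320,200:440],None,fx=2.3,fy=2.3,interpolation=cv2.INTER_CUBIC)[:,:,::-1])
E
```

```text
t 20.77 tcp [ 0.6297 -0.0989  0.1664] rot [-3.140e+00 -1.000e-03  1.828e+00] F [-0.31  0.36 -0.23] T [-0.066 -0.089 -0.073] w 0.0298
t 20.82 tcp [ 0.6297 -0.0985  0.1668] rot [-3.140e+00 -1.000e-03  1.829e+00] F [-0.21  0.44 -1.  ] T [-0.034 -0.09  -0.025] w 0.0301
weight rows [14.1] conf 0.885816752910614
```

View pics/w2.png

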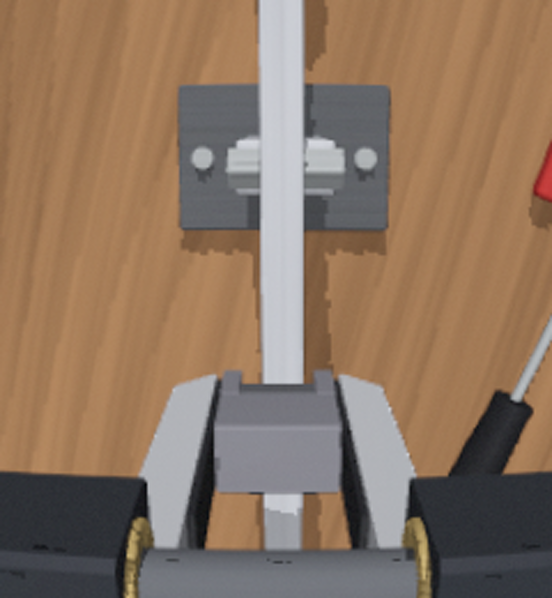

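The view shows the foot at (179,86)–(388,229), the tube edges at columns 260 and 304 beside the ridge, the saddle top face spanning roughly (215,428)–(341,492), and the slot facing along the tube.

```bash
python3 - <<'E'
from h import *
W=lambda u,v:((u+.5)/2.3-.5+200,(v+.5)/2.3-.5+60)
tp=np.array([.6297,-.0987,.1666]);rot=[-3.14,-.001,1.8285]
f=lambda p,z:wpx(W(*p),z,tp,rot)
R=Ro.from_euler("xyz",rot)
tl=lambda X:np.round(R.inv().apply(X-tp),4)
F=np.mean([f(p,.01) for p in[(179,86),(389,86),(388,229),(179,229)]],0);print("foot",F,tl(F),"screws",tl(np.mean([f(p,.012) for p in[(203,158),(366,158)]],0)))
for v in(40,158,300,370):
  L,Rr=f((261+ (1 if v>250 else 0)*1.5,v),.119),f((304-(v>250),v),.119);print(v,"tube w",np.linalg.norm(L-Rr),"centre tool",tl((L+Rr)/2))
zt=.1666+.038-.0077
S=[f(p,zt) for p in[(215,428),(343,428),(341,492),(216,491)]];print("saddle top",tl(np.mean(S,0)),np.linalg.norm(S[0]-S[1]),np.linalg.norm(S[1]-S[2]))
E
```

```text
foot [ 0.61676079 -0.0403375   0.01      ] [0.0596 0.0026 0.1567] screws [0.0594 0.0029 0.1547]
40 tube w 0.013460258979653342 centre tool [0.1019 0.0011 0.0477]
158 tube w 0.013602574454517654 centre tool [0.0642 0.0011 0.0477]
300 tube w 0.013296086191314936 centre tool [0.0178 0.0013 0.0476]
370 tube w 0.013684612694362252 centre tool [-0.0065  0.0013  0.0476]
saddle top [-0.0011 -0.0002 -0.0303] 0.02931997507570349 0.016904445480948542
```

>>> {"api": "jog_arm", "payload": {
  "steps": [
    [[2,0.05,0,0,0,0,-1],[2,0.05,0,0,0,0,-1],[1.5,0.03,0,0,0,0,-1],[0.5,0,0,0,0,0,-1],[0,0,1.5,0,0,0,-1],[0,0,1.5,0,0,0,-1],[0,0,0.5,0,0,0,-1],[0,0,0,0,0,0,-1],[0,0,0,0,0,0,-1],[0,0,0,0,0,0,-1]]
  ]
}}

```text
time: 22.18
tool_pos: [0.6167, -0.0411, 0.1326]
ee_rot: [3.141, 0.0, 1.828]
wrist_force: [-0.0, -0.4, 0.0]
width: 0.0299
```

```bash
python3 - <<'E'
from h import *
ft(6);o=st();t=np.array([.6297,-.0987]);R=Ro.from_euler("xyz",[-3.14,-.001,1.8285]);print("target",[.6297,-.0987,.1666]+R.apply([.060,.0013,0]))
im=robot.snapshot("wrist");cv2.imwrite("pics/w3raw.png",im[:,:,::-1]);seq(1,"s5.npy")
E
```

```text
mean [-0.106 -0.006 -0.728 -0.02  -0.098 -0.001] sd [0.509 0.265 0.631 0.036 0.036 0.027]
t 22.48 tcp [ 0.6163 -0.041   0.132 ] rot [-3.141  0.     1.828] F [-0.88 -0.42  0.08] T [ 0.013 -0.079  0.032] w 0.0298
target [ 0.61566543 -0.04035004  0.16665793]
weight rows [14.1] conf 0.8856027126312256
```

>>> {"api": "jog_arm", "payload": {
  "steps": [
    [[0.08,0,0.3,0,0,0,-1],[0,0,0.3,0,0,0,-1],[0,0,0.3,0,0,0,-1],[0,0,0.2,0,0,0,-1],[0,0,0,0,0,0,-1],[0,0,0,0,0,0,-1]]
  ]
}}

```text
time: 23.32
tool_pos: [0.6161, -0.0402, 0.1209]
ee_rot: [-3.141, 0.0, 1.828]
wrist_force: [0.1, 0.3, 0.6]
width: 0.0297
```

>>> {"api": "jog_arm", "payload": {
  "steps": [
    [[0,0,0.05,0,0,0,-1],[0,0,0.05,0,0,0,-1],[0,0,0,0,0,0,-1]]
  ]
}}

```text
time: 23.7
tool_pos: [0.616, -0.0402, 0.1198]
ee_rot: [-3.141, -0.0, 1.828]
wrist_force: [0.3, -0.5, -0.1]
width: 0.0299
```

>>> {"api": "jog_arm", "payload": {
  "steps": [
    [[0,0,0.05,0,0,0,-1],[0,0,0.05,0,0,0,-1],[0,0,0,0,0,0,-1]]
  ]
}}

```text
time: 24.08
tool_pos: [0.616, -0.0402, 0.1187]
ee_rot: [-3.141, -0.0, 1.828]
wrist_force: [0.1, 0.3, 0.3]
width: 0.0299
```

>>> {"api": "jog_arm", "payload": {
  "steps": [
    [[0,0,0.03,0,0,0,-1],[0,0,0.03,0,0,0,-1],[0,0,0,0,0,0,-1]]
  ]
}}

```text
time: 24.45
tool_pos: [0.616, -0.0402, 0.1182]
ee_rot: [-3.141, -0.0, 1.828]
wrist_force: [-0.0, 0.4, 0.7]
width: 0.0299
```

>>> {"api": "jog_arm", "payload": {
  "steps": [
    [[0,0,0.03,0,0,0,-1],[0,0,0.03,0,0,0,-1],[0,0,0,0,0,0,-1]]
  ]
}}

```text
time: 24.82
tool_pos: [0.6161, -0.0402, 0.1177]
ee_rot: [-3.141, -0.0, 1.828]
wrist_force: [-0.5, 0.7, -0.2]
width: 0.03
```

>>> {"api": "jog_arm", "payload": {
  "steps": [
    [[0,0,0.03,0,0,0,-1],[0,0,0.02,0,0,0,-1],[0,0,0,0,0,0,-1]]
  ]
}}

```text
time: 25.2
tool_pos: [0.6161, -0.0401, 0.1176]
ee_rot: [-3.141, -0.0, 1.828]
wrist_force: [-1.1, 0.8, 2.6]
width: 0.0297
```

>>> {"api": "jog_arm", "payload": {
  "steps": [
    [[0,0,0.03,0,0,0,-1],[0,0,0.02,0,0,0,-1]]
  ]
}}

```text
time: 25.45
tool_pos: [0.6162, -0.0401, 0.1175]
ee_rot: [3.142, 0.0, 1.828]
wrist_force: [-1.9, 1.3, 5.8]
width: 0.0299
```

```bash
python3 - <<'E'
from h import *
ft(3);st()
E
```

```text
mean [-1.922  0.502  5.156  0.19   0.26   0.022] sd [0.471 0.246 0.776 0.027 0.025 0.014]
t 25.60 tcp [ 0.6162 -0.0401  0.1175] rot [3.142 0.    1.828] F [-2.59  0.67  4.37] T [0.196 0.291 0.041] w 0.0298
```

>>> {"api": "jog_arm", "payload": {
  "steps": [
    [[0,0,0.02,0,0,0,-1],[0,0,0.02,0,0,0,-1],[0,0,0,0,0,0,-1]]
  ]
}}

```text
time: 25.98
tool_pos: [0.6162, -0.0401, 0.1175]
ee_rot: [3.141, 0.0, 1.828]
wrist_force: [-1.3, 0.7, 6.4]
width: 0.0298
```

```bash
python3 - <<'E'
from h import *
ft(5);st()
E
```

```text
mean [-2.192e+00  1.538e+00  6.244e+00  1.660e-01  3.680e-01 -6.000e-03] sd [0.327 0.695 0.271 0.043 0.035 0.023]
t 26.23 tcp [ 0.6162 -0.0401  0.1175] rot [3.141 0.    1.828] F [-2.04  1.66  6.33] T [0.17  0.358 0.02 ] w 0.0298
```

>>> {"api": "jog_arm", "payload": {
  "steps": [
    [[0,0,0.03,0,0,0,-1],[0,0,0.02,0,0,0,-1],[0,0,0,0,0,0,-1]]
  ]
}}

```text
time: 26.6
tool_pos: [0.6163, -0.0401, 0.1174]
ee_rot: [3.141, 0.0, 1.828]
wrist_force: [-2.7, -0.5, 7.1]
width: 0.0298
```

```bash
python3 - <<'E'
from h import *
ft(5);st()
E
```

```text
mean [-2.817  0.838  7.716  0.21   0.457 -0.   ] sd [0.895 0.467 0.329 0.021 0.029 0.037]
t 26.85 tcp [ 0.6163 -0.0401  0.1174] rot [3.141 0.    1.828] F [-1.58  1.29  7.26] T [ 0.186  0.414 -0.037] w 0.0297
```

About 8 N held for over 0.3 s. I'll unload almost fully before opening the fingers.

>>> {"api": "jog_arm", "payload": {
  "steps": [
    [[0,0,-0.04,0,0,0,-1],[0,0,-0.04,0,0,0,-1],[0,0,-0.04,0,0,0,-1],[0,0,0,0,0,0,-1]]
  ]
}}

```text
time: 27.35
tool_pos: [0.6162, -0.0401, 0.1175]
ee_rot: [-3.141, 0.0, 1.828]
wrist_force: [-1.5, 1.0, 5.6]
width: 0.0298
```

```bash
python3 - <<'E'
from h import *
ft(4);st()
E
```

```text
mean [-2.216  1.199  5.998  0.191  0.266  0.013] sd [0.242 0.205 0.41  0.02  0.045 0.019]
t 27.55 tcp [ 0.6162 -0.0401  0.1175] rot [-3.141 -0.     1.828] F [-2.33  1.28  5.94] T [ 0.182  0.333 -0.018] w 0.0294
```

>>> {"api": "jog_arm", "payload": {
  "steps": [
    [[0,0,-0.04,0,0,0,-1],[0,0,-0.04,0,0,0,-1],[0,0,-0.04,0,0,0,-1],[0,0,0,0,0,0,-1],[0,0,0,0,0,0,-1]]
  ]
}}

```text
time: 28.18
tool_pos: [0.616, -0.0402, 0.1177]
ee_rot: [-3.141, -0.0, 1.828]
wrist_force: [-0.7, 0.8, 0.9]
width: 0.0296
```

```bash
python3 - <<'E'
from h import *
ft(4);st()
E
```

```text
mean [ 0.044  0.215  0.502  0.03  -0.102 -0.008] sd [0.227 0.27  0.419 0.063 0.023 0.021]
t 28.38 tcp [ 0.6159 -0.0404  0.1177] rot [-3.14   0.     1.828] F [-0.34  0.56  0.94] T [-0.067 -0.14   0.024] w 0.0300
```

Now unloaded, so I open the fingers to about 42 mm and withdraw straight up.

>>> {"api": "jog_arm", "payload": {
  "steps": [
    [[0,0,0,0,0,0,-0.1],[0,0,0,0,0,0,-0.1],[0,0,0,0,0,0,-0.1],[0,0,0,0,0,0,-0.1]]
  ]
}}

```text
time: 28.88
tool_pos: [0.616, -0.0402, 0.1181]
ee_rot: [-3.141, -0.0, 1.828]
wrist_force: [-0.4, -0.2, 1.5]
width: 0.0422
```

>>> {"api": "jog_arm", "payload": {
  "steps": [
    [[0,0,-0.5,0,0,0,-0.1],[0,0,-1,0,0,0,-0.1],[0,0,-2,0,0,0,-0.1],[0,0,-3,0,0,0,-0.1],[0,0,-3,0,0,0,-0.1],[-3,0,0,0,0,0,-0.1],[-3,0,0,0,0,0,-0.1],[0,0,0,0,0,0,-0.1]]
  ]
}}

```text
time: 29.88
tool_pos: [0.6317, -0.1, 0.2137]
ee_rot: [-3.141, 0.001, 1.826]
wrist_force: [-0.7, 0.4, 0.3]
width: 0.0426
```

```bash
python3 - <<'E'
from h import *
o=st();w=robot.snapshot("wrist");S,ys=seq(16,"seq6.npy");si=robot.snapshot("side")
a=cv2.resize(w[60:260,220:420],None,fx=2,fy=2,interpolation=cv2.INTER_CUBIC)
b=cv2.resize(si[170:290,280:380],None,fx=4,fy=4,interpolation=cv2.INTER_CUBIC)
q=np.zeros((480,800,3),np.uint8);q[:400,:400]=a;q[:480,400:]=b
cv2.imwrite("pics/fin.png",q[:,:,::-1])
E
```

```text
t 29.88 tcp [ 0.6317 -0.1     0.2137] rot [-3.141e+00  1.000e-03  1.826e+00] F [-0.7   0.37  0.34] T [ 0.005 -0.103 -0.01 ] w 0.0426
weight rows [14.3 14.2 14.3 14.3 14.3 14.3 14.3 14.3] conf 0.8836563229560852
```

View pics/fin.png

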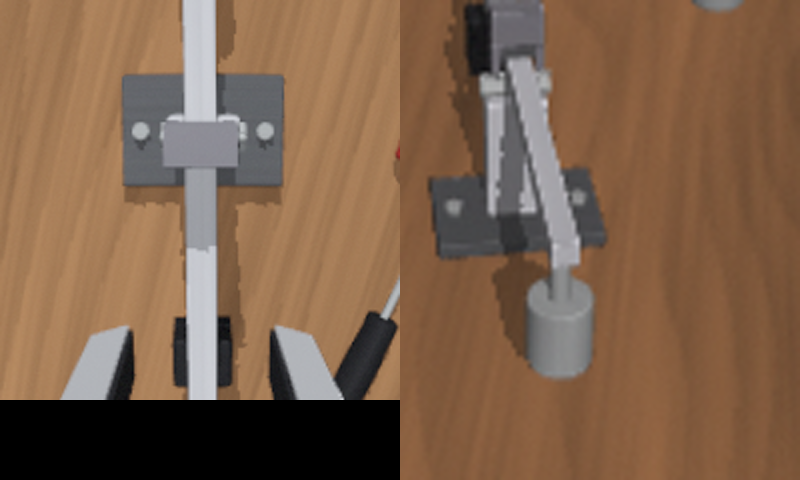

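The saddle sits astride the tube at (163–239, 121–167) over the foot at (123–283, 74–185). The boom is still and level, with the fingers clear. I'll check the offsets.

```bash
python3 - <<'E'
from h import *
o=st();W=lambda u,v:((u+.5)/2-.5+220,(v+.5)/2-.5+60)
tp,rot=o["tool_pos"],o["ee_rot"];R=Ro.from_euler("xyz",rot)
tl=lambda ps,z:np.round(R.inv().apply(np.mean([wpx(W(*p),z,tp,rot) for p in ps],0)-tp),4)
print("foot",tl([(123,74),(283,74),(283,185),(123,185)],.01),"saddle",tl([(163,121),(239,121),(239,167),(163,167)],.147),"tube",tl([(184,115),(216,115)],.119))
print(fit(170+(238.5)/4-.5,170+(376.5)/4-.5))
E
```

```text
t 30.77 tcp [ 0.6314 -0.0983  0.2131] rot [-3.141 -0.     1.828] F [ 0.67  0.07 -0.38] T [-0.055 -0.105  0.004] w 0.0424
foot [0.062  0.0008 0.2031] saddle [ 0.0607 -0.0005  0.0661] tube [ 0.0718 -0.001   0.0941]
[ 0.01522443 -0.02116459]
```

Saddle 1.3 mm from the edge along the tube, 0.5 mm off its middle line, and tilt about −0.02 rad. All within limits, so I hand in.

```bash
python3 -c "
from bench import robot
print(robot.close_job())"
```

```text
the job is handed in; nothing more can be done
None
```

I balanced the boom on the knife edge, pressed the saddle down above the edge with about 8 N, released it, and handed the job in at about 31 s. The hand-in reports no verdict.

- **Balancing:** I gripped the boom, slid it along the edge, levelled it and let go. The first release swung around −0.19 rad, so I slid it back 6 mm. The second release stood still at about −0.02 rad for over 1.5 s, with nothing else touching it.
- **Pressing:** The shoe met the tube with the TCP at a height of about 0.1177 m. The wrist read about 7.7 N at the most, so roughly 8 N on the tube with the saddle's weight. With the boom's own 3–4.6 N, that makes at most about 12.7 N on the edge, which I had no direct way to measure. I unloaded before opening the fingers.
- **Last checks:**

| Check | Reading | Limit |
|---|---|---|
| Boom tilt | about −0.02 rad, still for 0.8 s | 0.08 rad |
| Saddle off the edge, along the tube | 1.3 mm | 6 mm |
| Saddle off the tube's middle line | about 0.5 mm | 6 mm |

The fingers were clear of everything, and no move came near a bystander, but I did not re-measure where they lie.

- **What disagreed:**
  - The wrist-torque estimate of the balance point was unreliable. The torque seems to refer to a point above the TCP and was mixed with edge friction, so I used the camera tilt instead.
  - The fitted tilt is uncertain by about 0.03 rad.
  - A side force of about 3 N showed on the wrist during the press and went away on unloading.

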